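# Lay the tall carton down in its trolley bay

## Robot

A 7-joint arm with a two-finger parallel gripper is mounted at the origin on the work surface. World frame = base frame: x ahead of the robot, y to its left, z up, the work surface at z = 0. Lengths are in m, angles in rad, forces in N, time in s.
With the tool pointing down it reaches from about 0.4 to 0.85 m from the base axis. Payload 10.4 kg.
Tool frame: the origin (TCP) lies midway between the tips of the shut fingers; the grasp point (between the pads) lies 19 mm behind it (r.grasp_offset is the distance from the TCP to the grasp point, in m); z points along the fingers, y is the line along which they close (so a half turn about z gives the same grasp; the last joint's range is limited). The gripper opens to 87 mm and grips with 3 to 60 N. Pads are 19 mm wide; open, the fingers measure 117 mm over their backs; the gripper's body (75 mm by 190 mm) begins 51 mm behind the grasp point.
Start: joints at [-1.272, 0.332, -0.065, 1.46, 0.022, 1.35, -0.088], TCP at [0.198, 0.593, 0.223] pointing down, gripper open.
Joint ranges: [-2.6, 2.6], [-0.5, 2.12], [-1.47, 1.34], [0.16, 2.42], [-1.27, 4.41], [0.06, 2.06], [-2.6, 2.6]. Speed limits (rad/s): [2.22, 2.22, 2.79, 2.79, 3.14, 3.14, 3.14].

## Interface

Orientations are given as a unit quaternion [x, y, z, w].
In Python, from bench import r gives the robot as it stands.
- The arm moves only by the tool drive_tool, never from a script. Its argument "moves" is a list that holds one entry, the list of rows, each a list of 7 numbers: the shift along the tool's x, y, z in m, then the turn, a rotation vector about the tool's x, y, z in rad, then the opening, from 0 (shut) to 1 (fully open). In form: [[[tx, ty, tz, ax, ay, az, jaw], ...]]. A call has 1 to 10 rows; each row shifts and turns the commanded pose from where the row before left it, along the tool's axes as they then stand; what a row does not reach is not made up. A row lasts 1/10 s, in which the tool goes at most 50 mm and 8.59 degrees, less where a joint would pass 70% of its speed; a pose out of reach is approached as far as the arm can. A call is refused whole if a number of a shift passes 0.05 or a number of a turn 0.15, either way. A call with a gripper value outside its range is refused whole. The fingers move at their own pace and stop on an object; "squeeze" is the grip in N (left out, the last holds). Time passes only in rows, so rows that do not move let the fingers close. It gives the time, the measured TCP pose, the force, the opening and the grip force at its end, in the units of the state.
- r.read_state(): the state, without advancing time (a new reading comes with each control period).
- r.camera(name): name is "scene" or "side" or "wrist"; returns the picture (420x560x3 uint8, red, green, blue); there is no depth.
- r.camera_info(name): a dict with "mtx" (3x3 intrinsics, pixels), "k1" (the pictures are not rectified: a ray, as slopes to the right and down, at radius r is drawn at 1 + k1 r^2 times it, then the intrinsics apply), "rvec" (rotation vector, rad) and "tvec" (3), from world to camera coordinates, as OpenCV has them; the wrist camera has in their place "T_tool_cam" (4x4, takes a point from camera to tool coordinates, whose origin is the TCP and whose axes are the flange's). Camera axes: x right, y down, z forward; pixel columns grow to the right and rows downward; lengths in m; the calibration is good to about 2 mm. A picture is of the moment at which its call begins: read the wrist's pose just before it. camera_info takes no time and is no camera call.
- r.close_job(): hands the job in; it is judged then, once.
Trained networks look in the newest picture that a camera, given by its name, has taken for a name from the list of things; names that differ only in an ending like _2 or _b are one class to them, and where a whole thing is asked for, a point or a joint stands for the part that bears it (a point fixed in the world has none). Each returns a list of dicts, best first, with "conf" (0 to 1); they miss things now and then, are a little off and sometimes report something else, mostly with a low value. They report only what shows in the picture. A call takes as long as a camera call. They do not tell look-alikes from the thing itself.
- r.find_in(camera, query): "bbox" ([left, top, right, bottom] in pixels, round what is visible of it).
- r.place_of(camera, query): "at" ([column, row] in pixels: a listed point, or the origin of a listed thing).
The state is a dict: "time": time; "joint_positions": joint angles; "joint_vel": joint speeds; "joint_torque": joint torques, N m; "ee_pos": TCP position; "eef_rot": TCP orientation; "ft_force": force on the tool from outside, world axes, zero at the start; "torque": the same for the moment, N m; "width": finger opening in m; "grip_force": force on a finger pad.
Only numpy, scipy, OpenCV 4.12 (cv2) and the standard library are available. Lean on these libraries where they do the work, as an engineer would, in place of code of your own. Each camera call takes 0.05 s, during which the arm holds its last target. There are 200 camera calls.

## Task

Before the trolley is rolled away, the tall carton must lie flat in its taped bay. Tip it over with a fingertip push near its top so that it drops flat on its broad side inside the taped frame, then, with it lying, push it sideways until its whole long side rests against the low metal rail, still inside the frame. Only push the carton, never pick it up, leave the other things on the trolley where they are, and finish clear of everything.

Things in the scene. Friction and masses are not known exactly. Their poses are not given: they have to be found in the camera images.
- bay: Fixed bay: paper tape (15 mm wide, flat) on the near side and both ends, aluminium stop rail (15 mm high, 220 mm long) on the far side. Origin at its centre on the surface; x points from near tape to rail, y along the 220 mm length, z up. Rail's contact face at x = +85 mm, rail 10 mm wide; outer tape edges at x = -100 mm and y = +-110 mm. Overlapping the tape counts as inside.
- carton: Loose brown cardboard carton, 90 mm wide (x), 40 mm thick (y), 150 mm tall (z), about 0.3 kg. Origin: centre of its underside. Starts standing on one end of the bay (+y or -y, about 98 mm from its centre), broad faces square to the bay's length within 0.1 rad. Pushed high on its outer broad face it tips about its inner bottom edge into the frame.
- carton_center (a point): Centre of the carton, half-way up (75 mm above its underside). Once tipped it lies along the bay's y, centre 20 mm high, some 20 to 60 mm short of the rail; pushed low it slides under 2 to 6 N.
- carton_foot_far (a point): Underside corner of the carton (local x +45 mm, z 0), at the middle of its 40 mm thickness; on the rail's side
- carton_foot_near (a point): Underside corner of the carton (local x -45 mm, z 0), at the middle of its 40 mm thickness; on the side away from the rail
- carton_head_far (a point): Top corner of the carton (local x +45 mm, z 150 mm), at the middle of its 40 mm thickness; on the rail's side
- carton_head_near (a point): Top corner of the carton (local x -45 mm, z 150 mm), at the middle of its 40 mm thickness; on the side away from the rail
- egg_cup: White ceramic egg cup, 50 mm across, 61 mm tall, standing beyond the rail; bystander. Origin under its foot.
- container: Closed white plastic screw-top container, 90 mm across, 112 mm tall, standing off the bay's +y end; bystander. Origin under its centre.
- mat_roll: White silicone lace mat in a stiff roll, 250 mm long (x), 48 mm thick, lying off the bay's -y end; bystander. Origin under its middle.
Things that resemble listed ones, but are neither listed nor needed, are in the scene too. Of the things like the carton, leave any that is orange; of the rest the smaller one is meant.

How it is judged:
On the way, in this order (a step that is already met when the one before it is completed fails the run):
1. the carton starts to tip under a finger push above its mid-height (angle between carton_center's own z axis and vertical between 0.1 and 0.8 rad and contact force between the fingers and carton above 0.05 N and height (world z) of the grasp point above 0.07 m), for 0.02 s.
2. the carton has come to rest flat on a broad side inside the frame (height (world z) of each of carton_foot_far, carton_foot_near, carton_head_far, carton_head_near below 0.027 m and y of carton_foot_far in the frame of bay between -0.112 and 0.112 m and x of carton_foot_far in the frame of bay between -0.102 and 0.092 m and y of carton_foot_near in the frame of bay between -0.112 and 0.112 m and x of carton_foot_near in the frame of bay between -0.102 and 0.092 m and y of carton_head_far in the frame of bay between -0.112 and 0.112 m and x of carton_head_far in the frame of bay between -0.102 and 0.092 m and y of carton_head_near in the frame of bay between -0.112 and 0.112 m and x of carton_head_near in the frame of bay between -0.102 and 0.092 m and linear speed of carton below 0.02 m/s and angular speed of carton below 0.2 rad/s), for 0.1 s.
3. the lying carton is pushed up against the rail (height (world z) of each of carton_foot_far, carton_foot_near, carton_head_far, carton_head_near below 0.027 m and y of carton_foot_far in the frame of bay between -0.112 and 0.112 m and x of carton_foot_far in the frame of bay between -0.102 and 0.092 m and y of carton_foot_near in the frame of bay between -0.112 and 0.112 m and x of carton_foot_near in the frame of bay between -0.102 and 0.092 m and y of carton_head_far in the frame of bay between -0.112 and 0.112 m and x of carton_head_far in the frame of bay between -0.102 and 0.092 m and y of carton_head_near in the frame of bay between -0.112 and 0.112 m and x of carton_head_near in the frame of bay between -0.102 and 0.092 m and x of each of carton_foot_far, carton_head_far in the frame of bay above 0.079 m), for 0.1 s.
At the end, for the whole second after the job is handed in: The carton lies at rest flat on a broad side, all corners within the frame's outer edges (2 mm allowed), both ends of its long far side within 6 mm of the rail's face; the bystanders stand where they were (20 mm) (all of step 3 and linear speed of carton below 0.02 m/s and angular speed of carton below 0.2 rad/s and distance of each of egg_cup, container, mat_roll from where it was at the start of the episode below 0.02 m and angle between each of egg_cup, container, mat_roll's own z axis and vertical below 0.2 rad); the robot touches nothing.
It fails at once if the carton lies outside the frame (angle between carton_center's own z axis and vertical above 1.45 rad and not (y of carton_foot_far in the frame of bay between -0.112 and 0.112 m and x of carton_foot_far in the frame of bay between -0.102 and 0.092 m and y of carton_foot_near in the frame of bay between -0.112 and 0.112 m and x of carton_foot_near in the frame of bay between -0.102 and 0.092 m and y of carton_head_far in the frame of bay between -0.112 and 0.112 m and x of carton_head_far in the frame of bay between -0.102 and 0.092 m and y of carton_head_near in the frame of bay between -0.112 and 0.112 m and x of carton_head_near in the frame of bay between -0.102 and 0.092 m)).
It fails at once if the carton is lifted or carried (height (world z) of carton_center above 0.095 m or height (world z) of carton above 0.045 m).
It fails at once if another thing on the trolley is pushed away or tipped (distance of any of egg_cup, container, mat_roll from where it was at the start of the episode above 0.02 m or angle between any of egg_cup, container, mat_roll's own z axis and vertical above 0.2 rad).
It also fails if it takes over 48 s, if anything falls off the work surface, if the arm or the gripper's body presses on something with over 40 N, if the wrist force passes 120 N, or if a joint passes its speed limit or range.

## Working session

There is one attempt and no reset: what is moved stays moved. The work goes in short steps, Python scripts to look and compute and a tool call to move; the robot and the scene stay as the last step left them, time stands still between calls to the robot, and variables do not carry over. Pictures are saved under pics/ and viewed, at most 10 in all, crops included, and the job is handed in when it is done.

Besides the shell and the picture viewer there is one more tool, called as name(argument=value, ...) on one line, values as JSON. drive_tool: Moves the arm, as the interface text tells. Its arguments: {"type":"object","properties":{"moves":{"type":"array"},"squeeze":{"type":"number"}},"required":["moves"]}

```bash
mkdir -p pics; cat > h.py <<'E'
import numpy as np, cv2
from bench import r
from scipy.spatial.transform import Rotation as R
def cam(n):
    i=r.camera_info(n); K=np.array(i['mtx']); k=i['k1']
    if 'rvec' in i:
        Rm=cv2.Rodrigues(np.array(i['rvec'],float))[0]; t=np.array(i['tvec'],float).ravel()
    else:
        s=r.read_state(); T=np.eye(4); T[:3,:3]=R.from_quat(s['eef_rot']).as_matrix(); T[:3,3]=s['ee_pos']
        W=np.linalg.inv(T@np.array(i['T_tool_cam'])); Rm=W[:3,:3]; t=W[:3,3]
    return K,np.array([k,0,0,0,0.]),Rm,t
def ray(c,uv):
    K,d,Rm,t=c
    p=cv2.undistortPoints(np.array([[uv]],float),K,d).ravel()
    return -Rm.T@t, Rm.T@np.array([p[0],p[1],1])
def atz(c,uv,z=0):
    o,v=ray(c,uv); return o+v*(z-o[2])/v[2]
def proj(c,P):
    K,d,Rm,t=c
    return cv2.projectPoints(np.array(P,float).reshape(-1,1,3),cv2.Rodrigues(Rm)[0],t,K,d)[0].reshape(-1,2)
E
python3 - <<'E'
from h import *
np.set_printoptions(precision=3,suppress=True)
ims=[]
for n in('scene','side'):
    im=r.camera(n); c=cam(n); ims.append(im)
    cv2.imwrite(f'pics/{n}0.png',cv2.resize(im[:,:,::-1],(800,600)))
    print(n,-c[2].T@c[3])
    for q in['bay','carton','egg_cup','container','mat_roll']:
        print(q,[(np.round(d['at']),round(d['conf'],2),atz(c,d['at'])[:2]) for d in r.place_of(n,q)],[np.round(d['bbox']) for d in r.find_in(n,q)])
E
```

```text
scene [ 1.068 -0.285  0.842]
bay [] [array([257., 205., 359., 313.])]
carton [(array([150., 234.]), 0.85, array([ 0.355, -0.207])), (array([236., 197.]), 0.81, array([0.362, 0.015])), (array([245., 280.]), 0.73, array([ 0.58 , -0.081]))] [array([198., 110., 268., 218.]), array([223., 218., 268., 296.])]
egg_cup [(array([350., 288.]), 0.67, array([0.712, 0.095]))] [array([340., 260., 368., 298.])]
container [(array([394., 204.]), 0.91, array([0.581, 0.327])), (array([230., 219.]), 0.36, array([ 0.414, -0.031]))] [array([375., 157., 420., 220.])]
mat_roll [(array([175., 326.]), 0.67, array([ 0.599, -0.251]))] [array([139., 266., 222., 382.])]
side [ 0.391 -0.947  0.692]
bay [] [array([241., 227., 337., 281.])]
carton [(array([195., 263.]), 0.94, array([0.357, 0.009])), (array([202., 332.]), 0.8, array([ 0.366, -0.217])), (array([292., 276.]), 0.57, array([ 0.571, -0.078])), (array([268., 195.]), 0.45, array([0.574, 0.305]))] [array([153., 169., 227., 277.]), array([275., 210., 318., 280.])]
egg_cup [(array([334., 227.]), 0.71, array([0.715, 0.106]))] [array([326., 200., 340., 236.])]
container [(array([270., 191.]), 0.56, array([0.581, 0.33 ])), (array([275., 275.]), 0.38, array([ 0.532, -0.067])), (array([273., 215.]), 0.32, array([0.571, 0.196]))] [array([254., 151., 284., 200.])]
mat_roll [(array([321., 326.]), 0.71, array([ 0.597, -0.24 ])), (array([294., 276.]), 0.65, array([ 0.574, -0.078]))] [array([257., 297., 389., 350.])]
```

View pics/scene0.png

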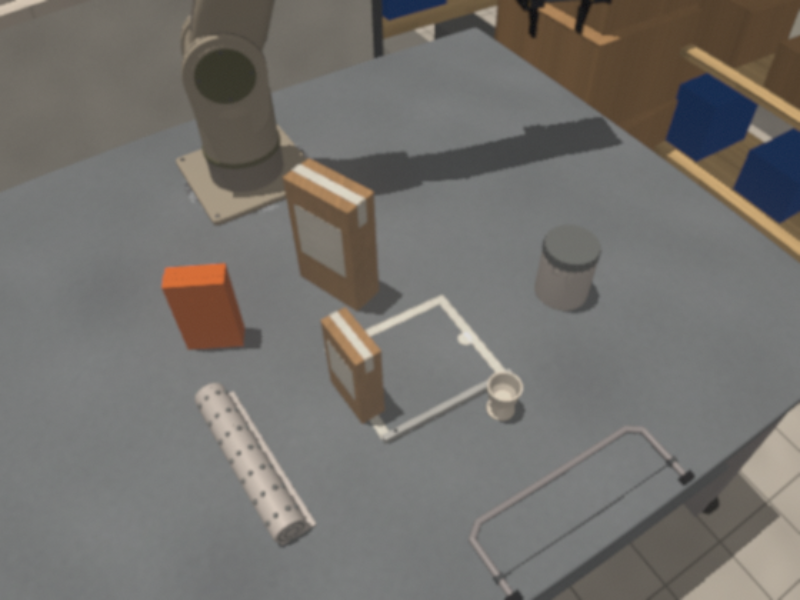

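View pics/side0.png

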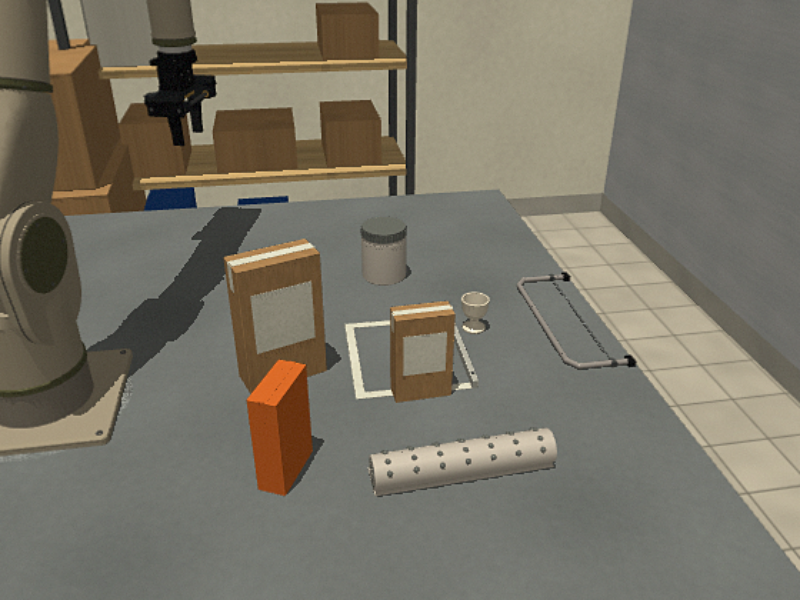

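The pictures show the target carton (the small brown one) at about (352,370) in scene and (422,350) in side, on the bay's -y end. The big brown carton and the orange one are decoys. I'll measure the bay and the carton from enlarged crops.

```bash
python3 - <<'E'
from h import *
np.set_printoptions(precision=3,suppress=True)
s=r.read_state(); print(s['ee_pos'],R.from_quat(s['eef_rot']).as_matrix(),s['time'])
out=[]
for n,(x,y,w,h) in dict(scene=(216,200,160,120),side=(236,200,110,82)).items():
    im=r.camera(n); c=cam(n)
    cv2.imwrite(f'pics/{n}1.png',cv2.resize(im[y:y+h,x:x+w,::-1],(800,600),interpolation=cv2.INTER_CUBIC))
    for q,z in[('carton_foot_far',0),('carton_foot_near',0),('carton_head_far',.15),('carton_head_near',.15)]:
        print(n,q,[(np.round(d['at'],1),round(d['conf'],2),atz(c,d['at'],z)[:2]) for d in r.place_of(n,q)])
E
```

```text
[0.198 0.593 0.223] [[-0.949  0.316 -0.   ]
 [ 0.316  0.949  0.   ]
 [ 0.     0.    -1.   ]] 1.1
scene carton_foot_far [(array([263.8, 293. ]), 0.95, array([ 0.627, -0.063])), (array([256.1, 214.9]), 0.64, array([0.436, 0.029]))]
scene carton_foot_near [(array([213.3, 188.8]), 0.97, array([ 0.306, -0.02 ])), (array([239.4, 261.5]), 0.77, array([ 0.531, -0.068])), (array([169.4, 235.4]), 0.63, array([ 0.383, -0.17 ]))]
scene carton_head_far [(array([257. , 248.8]), 0.95, array([ 0.619, -0.066])), (array([250.5, 139.1]), 0.94, array([0.349, 0.072])), (array([115.9, 194.6]), 0.91, array([ 0.348, -0.245]))]
scene carton_head_near [(array([208.7, 115.6]), 0.86, array([0.221, 0.03 ])), (array([230.9, 219. ]), 0.64, array([ 0.532, -0.073])), (array([155.6, 191.5]), 0.55, array([ 0.385, -0.171]))]
side carton_foot_far [(array([189.4, 344.6]), 0.76, array([ 0.341, -0.247])), (array([222.9, 249.1]), 0.69, array([0.425, 0.055]))]
side carton_foot_near [(array([169.4, 270.1]), 0.83, array([ 0.3  , -0.008])), (array([209.1, 312.8]), 0.73, array([ 0.382, -0.166])), (array([275.7, 277.8]), 0.66, array([ 0.533, -0.076]))]
side carton_head_far [(array([181.5, 282.4]), 0.95, array([ 0.341, -0.25 ])), (array([215.6, 168.8]), 0.71, array([0.425, 0.193]))]
side carton_head_near [(array([272.4, 218.5]), 0.57, array([ 0.528, -0.067])), (array([160. , 187.1]), 0.56, array([0.291, 0.115]))]
```

View pics/scene1.png

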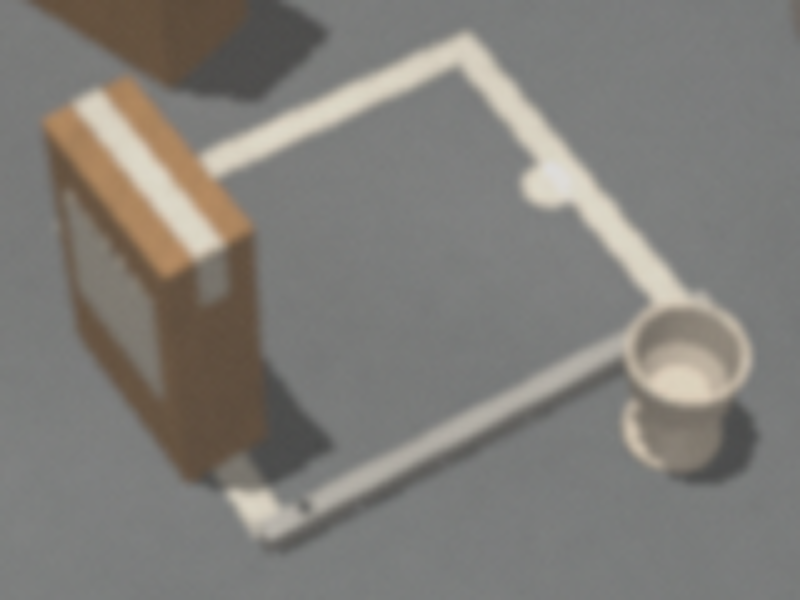

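View pics/side1.png

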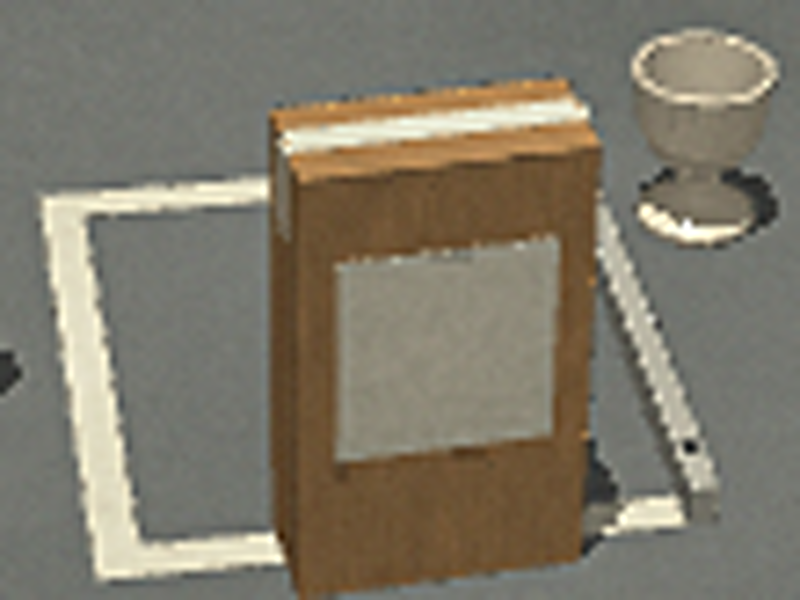

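The crops show the tape corners, the rail end and the carton edges clearly. I'll fit both poses to those pixels.

```bash
cat > fit.py <<'E'
from h import *
from scipy.optimize import least_squares
np.set_printoptions(precision=3,suppress=True)
C={n:cam(n) for n in('scene','side')}
def fit(obs,x0):
    def f(p):
        a,b=np.cos(p[2]),np.sin(p[2]); o=[]
        for n,uv,P in obs:
            o.append(proj(C[n],[p[0]+a*P[0]-b*P[1],p[1]+b*P[0]+a*P[1],P[2]])[0]-uv)
        return np.ravel(o)
    s=least_squares(f,x0,loss='soft_l1'); return s.x,f(s.x).reshape(-1,2)
S=lambda u,v:('scene',np.array([216+u/5,200+v/5]))
D=lambda u,v:('side',np.array([236+u/800*110,200+v/600*82]))
E
python3 - <<'E'
from fit import *
b,e=fit([(*S(465,30),(-.1,.11,0)),(*S(262,548),(.095,-.11,0)),(*D(42,197),(-.1,.11,0)),(*D(97,580),(-.1,-.11,0)),(*D(715,522),(.095,-.11,0)),(*D(718,490),(.095,-.11,.015))],[.6,0.03,0])
print('bay',b,e)
x,y,t,z=.045,.02,0,.15
k,e=fit([(*S(125,75),(-x,y,z)),(*S(45,125),(-x,-y,z)),(*S(165,278),(x,-y,z)),(*S(255,232),(x,y,z)),(*S(190,482),(x,-y,0)),(*S(85,335),(-x,-y,0)),(*S(265,437),(x,y,0)),
 (*D(272,108),(-x,y,z)),(*D(297,182),(-x,-y,z)),(*D(602,150),(x,-y,z)),(*D(570,78),(x,y,z)),(*D(300,598),(-x,-y,0)),(*D(580,558),(x,-y,0))],[.58,-.08,0])
print('carton',k,e)
d=k[:2]-b[:2];c,s=np.cos(b[2]),np.sin(b[2]);print('in bay',c*d[0]+s*d[1],-s*d[0]+c*d[1],k[2]-b[2])
E
```

```text
bay [ 0.576  0.036 -0.028] [[ 0.062  0.132]
 [-0.053  1.588]
 [-0.489 -0.273]
 [-0.647 -0.136]
 [ 0.05   0.239]
 [ 0.014 -0.715]]
carton [ 0.578 -0.068  0.046] [[ 0.625 -0.568]
 [-1.269 -1.386]
 [-0.394 -0.005]
 [ 0.135 -1.006]
 [-0.775  0.89 ]
 [-2.036  0.142]
 [ 0.435  0.389]
 [-0.075 -0.546]
 [ 0.437 -0.906]
 [ 0.562 -1.342]
 [-0.25  -0.942]
 [ 0.025 -0.017]
 [ 0.794  0.043]]
in bay 0.0049823502751660965 -0.10462719611654599 0.07394948807887763
```

drive_tool(moves=[[[0,0,-0.03,0,0,-0.13,0],[0,0,-0.03,0,0,-0.13,0],[0,0,-0.03,0,0,-0.107,0],[-0.04,-0.02,0,0,0,0,0],[-0.04,-0.02,0,0,0,0,0],[-0.04,-0.02,0,0,0,0,0],[-0.04,-0.03,0,0,0,0,0],[-0.04,-0.04,0,0,0,0,0],[-0.03,-0.04,0,0,0,0,0],[-0.03,-0.04,0,0,0,0,0]]], squeeze=10)

```text
time: 2.6
ee_pos: [0.4632, 0.3976, 0.3126]
eef_rot: [-0.023, 1.0, 0.0, 0.0]
ft_force: [1.5, -0.1, -0.3]
width: 0.015
grip_force: 0.0
```

```bash
cat > st.py <<'E'
from h import *
np.set_printoptions(precision=3,suppress=True)
s=r.read_state();print(s['time'],s['ee_pos'],R.from_quat(s['eef_rot']).as_matrix().ravel(),s['joint_positions'],s['ft_force'],s['width'])
E
python3 st.py
```

```text
2.6 [0.463 0.398 0.313] [-0.999 -0.045  0.    -0.045  0.999  0.    -0.     0.    -1.   ] [-0.836  0.268  0.065  1.358 -0.017  1.516  0.844] [ 1.47  -0.105 -0.307] 0.0149840767003743
```

drive_tool(moves=[[[-0.015,-0.048,0,0,0,0,0],[-0.015,-0.048,0,0,0,0,0],[-0.015,-0.048,0,0,0,0,0],[-0.015,-0.048,0,0,0,0,0],[-0.015,-0.048,0,0,0,0,0],[-0.015,-0.048,0,0,0,0,0],[-0.015,-0.048,0,0,0,0,0],[-0.015,-0.048,0,0,0,0,0],[-0.012,-0.048,0,0,0,0,0],[-0.01,-0.048,0,0,0,0,0]]])

```text
time: 3.6
ee_pos: [0.6252, -0.0734, 0.3126]
eef_rot: [-0.023, 1.0, 0.0, 0.0]
ft_force: [0.4, -0.2, 0.5]
width: 0.0002
grip_force: 0.0
```

drive_tool(moves=[[[0,-0.048,0,0,0,0,0],[0,0,0,0,0,0,0],[0,0,0,0,0,0,0]]])

```text
time: 3.9
ee_pos: [0.6268, -0.1211, 0.3124]
eef_rot: [-0.021, 1.0, -0.0, -0.0]
ft_force: [-0.3, 1.1, 0.2]
width: 0.0004
grip_force: 0.0
```

```bash
python3 st.py
```

```text
3.9 [ 0.627 -0.121  0.312] [-0.999 -0.042 -0.    -0.042  0.999 -0.     0.    -0.    -1.   ] [-0.175  0.344  0.402  1.292 -0.132  1.532  1.825] [-0.321  1.084  0.207] 0.00036263550456646363
```

drive_tool(moves=[[[0.023,-0.008,0,0,0,0,0],[0.022,-0.007,0,0,0,0,0],[0,0,0.04,0,0,0,0],[0,0,0.04,0,0,0,0],[0,0,0.04,0,0,0,0],[0,0,0.04,0,0,0,0],[0,0,0.037,0,0,0,0],[0,0,0,0,0,0,0],[0,0,0,0,0,0,0]]])

```text
time: 4.8
ee_pos: [0.5831, -0.1354, 0.1164]
eef_rot: [-0.023, 1.0, 0.0, -0.0]
ft_force: [0.5, -0.6, 0.9]
width: 0.0004
grip_force: 0.0
```

```bash
python3 - <<'E'
from h import *
a=r.camera('scene')[150:330,180:420,::-1];b=r.camera('side')[150:330,180:420,::-1]
cv2.imwrite('pics/pre.png',cv2.resize(np.vstack([a,b]),None,fx=1.65,fy=1.65))
E
```

```text
(no output)
```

View pics/pre.png

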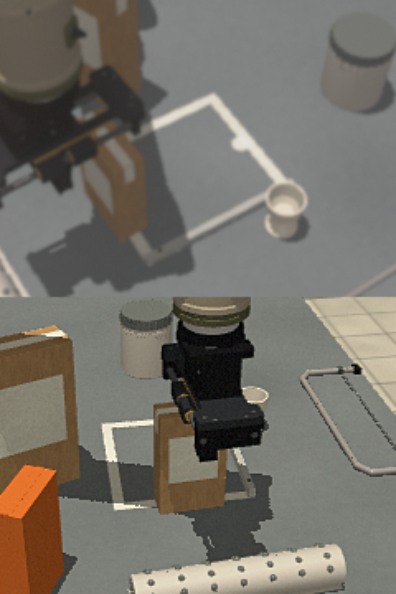

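The shut fingers hang just behind the carton's outer face, at about (207,450) in the lower picture, and clear of the mat roll. Next is the tipping push.

drive_tool(moves=[[[0,0.01,0,0,0,0,0],[0,0.01,0,0,0,0,0],[0,0.006,0,0,0,0,0],[0,0.006,0,0,0,0,0],[0,0.006,0,0,0,0,0],[0,0.006,0,0,0,0,0],[0,0.006,0,0,0,0,0]]])

```text
time: 5.6
ee_pos: [0.5804, -0.0862, 0.1155]
eef_rot: [-0.023, 1.0, -0.0, 0.0]
ft_force: [-0.2, -0.5, 0.2]
width: 0.0006
grip_force: 0.3
```

drive_tool(moves=[[[0,0.006,0,0,0,0,0],[0,0.006,0,0,0,0,0],[0,0.006,0,0,0,0,0],[0,0.006,0,0,0,0,0]]])

```text
time: 6.0
ee_pos: [0.5793, -0.062, 0.1155]
eef_rot: [-0.023, 1.0, 0.0, -0.0]
ft_force: [-0.4, -0.3, 0.3]
width: 0.0005
grip_force: 0.0
```

```bash
python3 - <<'E'
from h import *
a=r.camera('scene')[150:330,180:420,::-1];b=r.camera('side')[150:330,180:420,::-1]
cv2.imwrite('pics/tip.png',cv2.resize(np.vstack([a,b]),None,fx=1.65,fy=1.65))
E
```

```text
(no output)
```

View pics/tip.png

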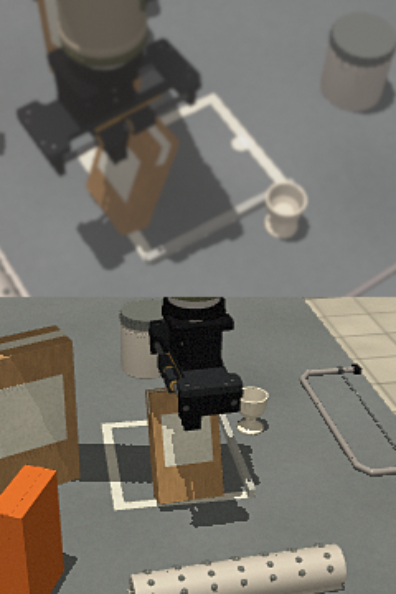

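The carton is leaning well over toward the frame. I'll push a little further, let it fall, and then rise away from it.

drive_tool(moves=[[[0,0.005,0,0,0,0,0],[0,0.005,0,0,0,0,0],[0,0,0,0,0,0,0],[0,0,0,0,0,0,0],[0,0,0,0,0,0,0],[0,0,0,0,0,0,0],[0.02,0,-0.04,0,0,0.074,1],[0.04,0,-0.04,0,0,0,1],[0.04,0,0,0,0,0,1],[0,0,0,0,0,0,1]]])

```text
time: 7.1
ee_pos: [0.4802, -0.0519, 0.1916]
eef_rot: [0.015, 1.0, 0.001, 0.0]
ft_force: [-0.8, 0.3, 0.6]
width: 0.0249
grip_force: 0.0
```

```bash
python3 - <<'E'
from h import *
a=r.camera('scene');b=r.camera('side')
cv2.imwrite('pics/lie.png',np.vstack([cv2.resize(a[200:320,216:376,::-1],(400,300)),cv2.resize(b[200:282,236:346,::-1],(400,300))]))
E
python3 st.py
```

```text
7.2 [ 0.483 -0.051  0.191] [-1.     0.029  0.001  0.029  1.     0.001 -0.001  0.001 -1.   ] [-0.339  0.034  0.362  1.879 -0.014  1.229  1.569] [-0.48   0.624  0.852] 0.032393927826208264
```

View pics/lie.png

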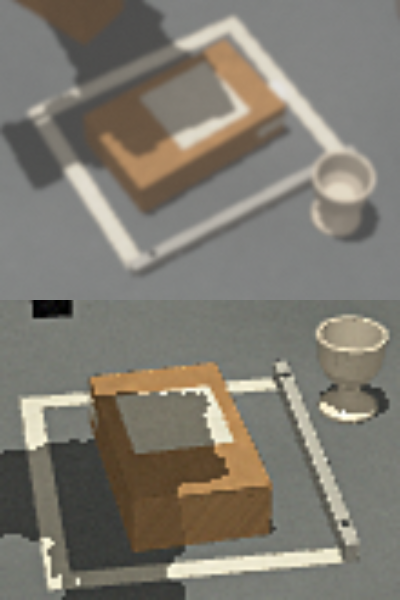

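The carton lies flat inside the frame: its top corners are at about (85,120), (222,38), (285,100) and (143,188) in the upper picture. I'll fit its pose next.

```bash
python3 - <<'E'
from fit import *
x,y,z=.045,.075,.04
s=lambda u,v:S(2*u,2*v); d=lambda u,v:D(2*u,2*v)
k,e=fit([(*s(85,120),(-x,-y,z)),(*s(222,38),(-x,y,z)),(*s(285,100),(x,y,z)),(*s(143,188),(x,-y,z)),(*s(148,212),(x,-y,0)),
 (*d(92,78),(-x,y,z)),(*d(218,65),(x,y,z)),(*d(272,188),(x,-y,z)),(*d(135,198),(-x,-y,z)),(*d(133,250),(-x,-y,0)),(*d(270,233),(x,-y,0))],[.58,.03,0])
print(k,np.abs(e).max())
b=[.576,.036,-.028]
q=k[:2]-b[:2];c,s=np.cos(b[2]),np.sin(b[2]);print('in bay',c*q[0]+s*q[1],-s*q[0]+c*q[1],k[2]-b[2])
E
```

```text
[0.573 0.035 0.058] 2.1827158291933983
in bay -0.0027100854126408122 -0.0007585249363646838 0.08646935795838515
```

drive_tool(moves=[[[-0.01,0.042,0,0,0,0,1],[-0.01,0.042,0,0,0,0,1],[0,0,0,0,0,0,1],[0,0,0.04,0,0,0,1],[0,0,0.04,0,0,0,1],[0,0,0.03,0,0,0,1],[0,0,0,0,0,0,1],[0,0,0,0,0,0,1]]])

```text
time: 8.0
ee_pos: [0.5065, 0.0317, 0.0812]
eef_rot: [0.015, 1.0, -0.0, -0.0]
ft_force: [1.3, 0.1, 1.2]
width: 0.0858
grip_force: 0.0
```

```bash
python3 st.py; python3 - <<'E'
from h import *
a=r.camera('scene');b=r.camera('side')
cv2.imwrite('pics/pre2.png',np.vstack([cv2.resize(a[150:330,180:420,::-1],(400,300)),cv2.resize(b[150:330,180:420,::-1],(400,300))]))
E
```

```text
8.0 [0.507 0.032 0.081] [-1.     0.029 -0.001  0.029  1.    -0.001  0.001 -0.001 -1.   ] [-0.41   0.208  0.285  1.945 -0.068  0.999  1.448] [1.273 0.142 1.193] 0.08577287986912151
```

View pics/pre2.png

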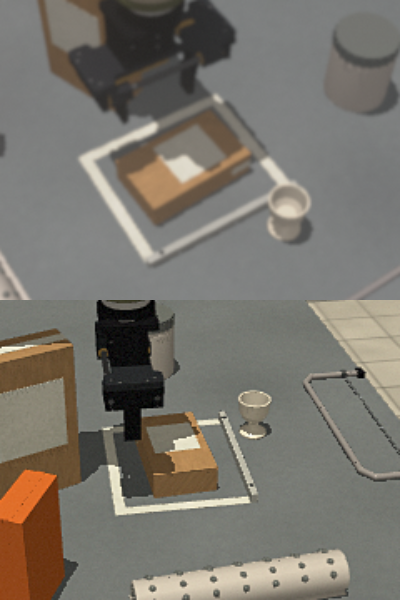

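The open fingers are just on the near side of the carton, and the big carton is clear to the left. I'll lower and push.

drive_tool(moves=[[[0.001,0,0.03,0,0,0,1],[0,0,0.031,0,0,0,1],[0,0,0,0,0,0,1],[-0.005,0,0,0,0,0,1],[-0.005,0,0,0,0,0,1],[-0.005,0,0,0,0,0,1],[-0.005,0,0,0,0,0,1],[-0.005,0,0,0,0,0,1],[-0.005,0,0,0,0,0,1],[0,0,0,0,0,0,1]]])

```text
time: 9.1
ee_pos: [0.5359, 0.0311, 0.02]
eef_rot: [0.014, 1.0, -0.0, 0.0]
ft_force: [-0.4, -0.5, -0.3]
width: 0.0869
grip_force: 0.0
```

drive_tool(moves=[[[-0.005,0,0,0,0,0,1],[-0.004,0,0,0,0,0,1],[-0.003,0,0,0,0,0,1],[-0.003,0,0,0,0,0,1]]])

```text
time: 9.5
ee_pos: [0.5501, 0.0307, 0.0198]
eef_rot: [0.014, 1.0, 0.0, -0.0]
ft_force: [-1.6, -0.6, 0.3]
width: 0.0869
grip_force: 0.9
```

drive_tool(moves=[[[-0.003,0,0,0,0,0,1],[-0.003,0,0,0,0,0,1],[-0.002,0,0,0,0,0,1],[0,0,0,0,0,0,1]]])

```text
time: 9.9
ee_pos: [0.5585, 0.0305, 0.02]
eef_rot: [0.014, 1.0, 0.0, 0.0]
ft_force: [0.7, 0.3, 0.4]
width: 0.0869
grip_force: 0.0
```

drive_tool(moves=[[[-0.002,0,0,0,0,0,1],[-0.002,0,0,0,0,0,1],[0,0,0,0,0,0,1]]])

```text
time: 10.2
ee_pos: [0.5597, 0.0304, 0.0195]
eef_rot: [0.014, 1.0, -0.0, -0.003]
ft_force: [-12.7, 0.4, 8.2]
width: 0.0868
grip_force: 6.1
```

The force rose to 12.7 N at x = 0.560, against a prediction of 0.5615, so the carton is against the rail. I'll back off and check.

drive_tool(moves=[[[0,0,0,0,0,0,1],[0.005,0,0,0,0,0,1],[0.02,0,0,0,0,0,1],[0.02,0,0,0,0,0,1],[0,0,-0.04,0,0,0,1],[0,0,-0.05,0,0,0,1],[0,0,-0.05,0,0,0,1],[0,0,-0.05,0,0,0,1],[0,0,0,0,0,0,1],[0,0,0,0,0,0,1]]])

```text
time: 11.2
ee_pos: [0.5179, 0.0319, 0.2112]
eef_rot: [0.014, 1.0, 0.001, 0.002]
ft_force: [0.9, 0.0, -1.6]
width: 0.0869
grip_force: 0.0
```

```bash
python3 - <<'E'
from h import *
a=r.camera('scene');b=r.camera('side')
cv2.imwrite('pics/end.png',np.vstack([cv2.resize(a[200:320,216:376,::-1],(400,300)),cv2.resize(b[200:282,236:346,::-1],(400,300))]))
E
python3 st.py
```

```text
11.3 [0.517 0.032 0.209] [-1.     0.029 -0.001  0.029  1.    -0.     0.001 -0.    -1.   ] [-0.43   0.098  0.3    1.777 -0.03   1.272  1.42 ] [ 0.34   0.619 -0.871] 0.08704200250782852
```

View pics/end.png

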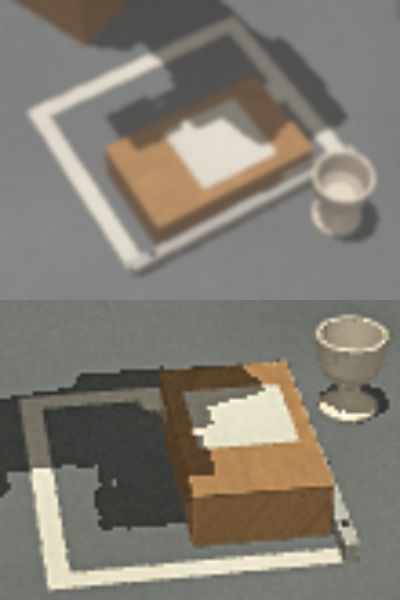

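The carton lies against the rail along its length, with its far edge running from (155,240) to (312,155) in the upper picture. One fit before I hand it in.

```bash
python3 - <<'E'
from fit import *
x,y,z=.045,.075,.04
s=lambda u,v:S(2*u,2*v); d=lambda u,v:D(2*u,2*v)
k,e=fit([(*s(107,149),(-x,-y,z)),(*s(252,78),(-x,y,z)),(*s(313,155),(x,y,z)),(*s(156,216),(x,-y,z)),(*s(157,241),(x,-y,0)),
 (*d(161,72),(-x,y,z)),(*d(288,62),(x,y,z)),(*d(332,185),(x,-y,z)),(*d(189,195),(-x,-y,z)),(*d(192,244),(-x,-y,0)),(*d(332,233),(x,-y,0))],[.61,.03,0])
print(k,np.abs(e).max())
b=[.576,.036,-.028]
q=k[:2]-b[:2];c,s=np.cos(b[2]),np.sin(b[2]);print('in bay',c*q[0]+s*q[1],-s*q[0]+c*q[1],k[2]-b[2])
E
```

```text
[ 0.617  0.03  -0.043] 4.283299721581557
in bay 0.04092056411176259 -0.004462295183806777 -0.015498310733939421
```

```bash
python3 -c "
from bench import r
print(r.close_job())"
```

```text
the job is handed in; nothing more can be done
None
```

The job is handed in with no verdict returned: the carton was tipped flat into the frame and pushed against the rail (a rough final picture fit puts its long side within about 2 mm of the face), nothing else looked moved in the pictures I took, and the arm finished clear at about 11 s.

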